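# Reload the spring-keeper sample rack

### The arm

A 6-joint arm with a two-finger parallel gripper is mounted at the origin on the work surface. World frame = base frame: x ahead of the robot, y to its left, z up, the work surface at z = 0. Lengths are in mm, angles in rad, forces in N, time in s.
With the tool pointing down it reaches from about 350 to 775 mm from the base axis. Payload 7.3 kg.
Tool frame: the origin (TCP) lies midway between the tips of the shut fingers; the grasp point (between the pads) lies 19 mm behind it (bot.tcp_to_grasp is the distance from the TCP to the grasp point, in mm); z points along the fingers, y is the line along which they close (so a half turn about z gives the same grasp; the last joint's range is limited). The gripper opens to 92 mm and grips with 3 to 60 N. Pads are 19 mm wide; open, the fingers measure 130 mm over their backs; the gripper's body (75 mm by 190 mm) begins 47 mm behind the grasp point.
Start: joints at [-1.287, 0.342, 1.524, -0, 1.275, -0.146], TCP at [218.786, -477.261, 226.741] pointing down, gripper open.
Joint ranges: [-2.53, 2.53], [-0.77, 2.02], [0.04, 2.7], [-1, 4.14], [0.28, 2.66], [-3.11, 3.11]. Speed limits (rad/s): [2.57, 2.57, 3.14, 3.14, 3.14, 3.14].

### API

Orientations are given as [roll, pitch, yaw] about the fixed x, y, z axes, in that order (R = Rz(yaw) Ry(pitch) Rx(roll)).
In Python, from plant import bot, viewer gives the robot as it stands. The module is installed in compiled form; this text tells all that it offers.
- The arm moves only by the shell command python3 -m handwheel 'ROWS'. ROWS is text: rows parted by semicolons, each of 7 numbers parted by spaces: the shift along the tool's x, y, z scaled (see below), then the turn, a rotation vector about the tool's x, y, z scaled (see below), then the opening, from -1 (shut) to 1 (fully open), so that 0 is half open. In form: tx ty tz rx ry rz gripper; .... A call has 1 to 8 rows; each row is the pose to reach, as a shift and turn from the pose commanded when the call began, along the tool's axes at that moment, turning the shorter way round; what a row does not reach only later rows make up. The controller multiplies each number of a shift by 10 cm and each number of a turn by pi rad. A row lasts 1/12 s, in which the tool goes at most 41.7 mm and 7.16 degrees, less where a joint would pass 70% of its speed; a pose out of reach is approached as far as the arm can. A call with a number of a shift or a turn outside -1 to 1 is refused whole. A call with a gripper value outside its range is refused whole. The fingers move at their own pace and stop on an object; the grip force is fixed at half the most. Time passes only in rows, so rows that repeat a pose let the fingers close. It gives the time, the measured TCP pose, the force, the opening and the grip force at its end, in the units of the state.
- bot.get_obs(): the state, without advancing time (a new reading comes with each control period).
- viewer.capture(name): name is "scene" or "top" or "wrist"; returns a dict with "frame" (480x640x3 uint8, red, green, blue), "fov_y" (degrees; the focal length in pixels is half the picture's height over the tangent of half this angle, whatever the lens; pixels are square), "cx", "cy" (the principal point, pixels), "T" (4x4, takes a point from camera to world coordinates). Camera axes: x right, y down, z forward; pixel columns grow to the right and rows downward; lengths in mm; the calibration is good to about 2 mm. A picture is of the moment at which its call begins. There is no depth.
- bot.close_job(): hands the job in; it is judged then, once.
Trained networks look in a picture, given as the dict that the camera call returned (one of the last four; its "shot" number tells which), for a name from the list of things; names that differ only in an ending like _2 or _b are one class to them, and where a whole thing is asked for, a point or a joint stands for the part that bears it (a point fixed in the world has none). Each returns a list of dicts, best first, with "score" (0 to 1); they miss things now and then, are a little off and sometimes report something else, mostly with a low value. They report only what shows in the picture. A call takes as long as a camera call. They do not tell look-alikes from the thing itself.
- viewer.recognise(target, picture): "centre" ([column, row] in pixels, amid what is visible of it).
- viewer.cut_out(target, picture): "pixels" (480x640 bool, what is visible of it) and "centre" ([column, row] in pixels, amid what is visible of it).
The state is a dict: "time": time; "joint_positions": joint angles; "dq": joint speeds; "tau": joint torques, N m; "tool_pos": TCP position; "tcp_rot": TCP orientation; "contact_force": force on the tool from outside, world axes, zero at the start; "moment": the same for the moment, N m; "grip_width": finger opening in mm; "finger_force": force on a finger pad.
Only numpy, scipy, OpenCV 4.12 (cv2) and the standard library are available. Lean on these libraries where they do the work, as an engineer would, in place of code of your own. Each camera call takes 0.05 s, during which the arm holds its last target. There are 200 camera calls.

### The job

The sample rack holds two or three finished jars (blue caps) under its sprung green keeper arm: swing the arm back by its black knob until it catches and stays open by itself, move every finished jar into the grey tray and stand every fresh jar (yellow cap) from the black mat in a rack pocket of its own, then press the red trigger so that the arm snaps shut over them. The jars are glass: grip them gently (no more than 40 N), leave all of them upright, and leave the beaker, the dishes and the scoop alone.

Things in the scene. Friction and masses are not known exactly. Their poses are not given: they have to be found in the camera images.
- rack: fixed aluminium rack, plate 90 x 265 mm, 12 mm thick, with a small wing carrying the trigger; origin on the bench under the row of pockets, x across the row, y along it. Three pockets in a row along y, floors 12 mm above the bench, each 48 x 48 mm inside, white walls rising 16 mm above the floor.
- pivot (a point): fixed point on the bench under the keeper arm's vertical pivot, at (0, 0.115) in the rack's frame and with its axes; the steel hub there reaches 95 mm above the bench. The arm is a green bar 22 mm wide reaching 205 mm from the pivot, underside 80 mm and top 88 mm above the bench, 14 mm over the caps of jars in the pockets; a tail 80 mm long on the other side carries the sear pin.
- pocket0 (a point): centre of the floor of the pocket nearest the pivot, at (0, 0.048, 0.012) in the rack's frame; its axes are those of the rack
- pocket1 (a point): the same, middle pocket, at (0, -0.010, 0.012)
- pocket2 (a point): the same, pocket farthest from the pivot, at (0, -0.068, 0.012)
- keeper (a joint): angle of the sprung keeper arm, rad: 0 = shut, lying over the pockets along the rack's -y; it grows counter-clockwise seen from above, the arm swinging out to the rack's +x, to a stop at 1.52. Swung past 1.42 the sear catches and, let go, it rests at about 1.38; let go sooner it swings shut. The spring pushes the knob with about 4 N shut to 10 N open; passing the sear adds a few N.
- keeper_grip (a point): point on the axis of the black upright knob on the arm, 105 mm from the pivot and 120 mm above the bench; the knob is a round post 20 mm in diameter from 88 to 140 mm above the bench and may turn between the fingers
- trigger (a joint): travel of the trigger, m: 0 = up, grows as it is pressed straight down, to 0.016. The sear lets go of the arm at about 0.012; the press takes about 5 to 12 N and the trigger springs up again. It also dips by itself as the arm's sear pin rides over it.
- trigger_top (a point): centre of the top of the red trigger pad, 34 x 30 mm, 62 mm above the bench when up; in the rack's frame about 0.11 m to the -x side of the pivot. Press it straight down from above; when released the arm's tail swings away from it
- tray: fixed grey open tray, 190 (x) x 120 (y) x 24 mm high, walls 4 mm; origin under its centre
- tray_in (a point): centre of the tray's inner floor, axes those of the tray
- mat: fixed black rubber mat, 240 x 240 x 3 mm, where the fresh jars stand at the start; origin under its centre
- fresh0: glass jar, straight-sided, 40 mm diameter, 54 mm tall, about 90 g (varies), thick heavy base so that it stands firmly, yellow screw cap the same width as the jar; origin at the centre of its underside, z up along its axis. Glass: never grip it with more than 45 N (90 N over both fingers). Fresh: to be stood in a rack pocket. Two or three of the three are present.
- fresh1: glass jar, straight-sided, 40 mm diameter, 54 mm tall, about 90 g (varies), thick heavy base so that it stands firmly, yellow screw cap the same width as the jar; origin at the centre of its underside, z up along its axis. Glass: never grip it with more than 45 N (90 N over both fingers). Fresh: to be stood in a rack pocket. Two or three of the three are present.
- fresh2: glass jar, straight-sided, 40 mm diameter, 54 mm tall, about 90 g (varies), thick heavy base so that it stands firmly, yellow screw cap the same width as the jar; origin at the centre of its underside, z up along its axis. Glass: never grip it with more than 45 N (90 N over both fingers). Fresh: to be stood in a rack pocket. Two or three of the three are present.
- done0: glass jar, straight-sided, 40 mm diameter, 54 mm tall, about 90 g (varies), thick heavy base so that it stands firmly, blue screw cap the same width as the jar; origin at the centre of its underside, z up along its axis. Glass: never grip it with more than 45 N (90 N over both fingers). Finished: starts in a rack pocket under the arm, to be stood in the tray. Two or three of the three are present.
- done1: glass jar, straight-sided, 40 mm diameter, 54 mm tall, about 90 g (varies), thick heavy base so that it stands firmly, blue screw cap the same width as the jar; origin at the centre of its underside, z up along its axis. Glass: never grip it with more than 45 N (90 N over both fingers). Finished: starts in a rack pocket under the arm, to be stood in the tray. Two or three of the three are present.
- done2: glass jar, straight-sided, 40 mm diameter, 54 mm tall, about 90 g (varies), thick heavy base so that it stands firmly, blue screw cap the same width as the jar; origin at the centre of its underside, z up along its axis. Glass: never grip it with more than 45 N (90 N over both fingers). Finished: starts in a rack pocket under the arm, to be stood in the tray. Two or three of the three are present.
- beaker: bystander: green glass beaker, 64 mm wide, 70 mm tall; origin under its centre
- dishes: bystander: stack of two culture dishes, 90 mm diameter, 29 mm tall; origin under its centre
- scoop: bystander: steel spatula 160 mm long, lying flat; origin under its middle
Things that resemble listed ones, but are neither listed nor needed, are in the scene too. What is shaped like the fresh2 but orange is not meant.

How it is judged:
By the outcome, as a careful person would: the job done as asked, in the order asked, and still so for the second after the job is handed in, with the robot touching nothing.
Of fresh0, fresh1, fresh2 only 2 to 3 are there at a start; the rules pass over those that are not, and their reading is None.
Of done0, done1, done2 only 2 to 3 are there at a start; the rules pass over those that are not, and their reading is None.
At some moment in a run one of fresh0, fresh1, fresh2 may be knocked a few centimetres aside while the robot is not near it.
It also fails if it takes over 208 s, if anything falls off the work surface, if the arm or the gripper's body presses on something with over 40 N, if the wrist force passes 120 N, or if a joint passes its speed limit or range.

## Working session

There is one attempt and no reset: what is moved stays moved. The work goes in short steps, Python scripts to look and compute and a shell command to move; the robot and the scene stay as the last step left them, time stands still between calls to the robot, and variables do not carry over. Pictures are saved under pics/ and viewed, at most 14 in all, crops included, and the job is handed in when it is done.

```bash
mkdir -p pics; python3 - <<'E'
from plant import bot, viewer
import cv2
for n in ("scene","top"):
    p=viewer.capture(n); cv2.imwrite(f"pics/{n}0.png",p["frame"][:,:,::-1]); print(n,p["fov_y"],p["cx"],p["cy"],p["T"].round(3).tolist() if hasattr(p["T"],"round") else p["T"])
o=bot.get_obs(); print({k:o[k] for k in("time","tool_pos","tcp_rot","grip_width")})
E
```

```text
scene 57.01176036772049 323.68746490280404 241.9165343900521 [[0.429, 0.72, -0.545, 1162.124], [0.903, -0.333, 0.271, -324.002], [0.014, -0.608, -0.794, 921.423], [0.0, 0.0, 0.0, 1.0]]
top 49.53000801115534 317.58189988485185 231.26852156639552 [[-0.009, -0.983, 0.184, 353.74], [-1.0, 0.006, -0.018, -15.089], [0.016, -0.184, -0.983, 1328.643], [0.0, 0.0, 0.0, 1.0]]
{'time': 0.1, 'tool_pos': array([ 218.68547152, -476.88190096,  226.10243056]), 'tcp_rot': array([-3.14016846e+00, -2.42788136e-04,  4.29762276e-01]), 'grip_width': 91.42867478207457}
```

View pics/scene0.png

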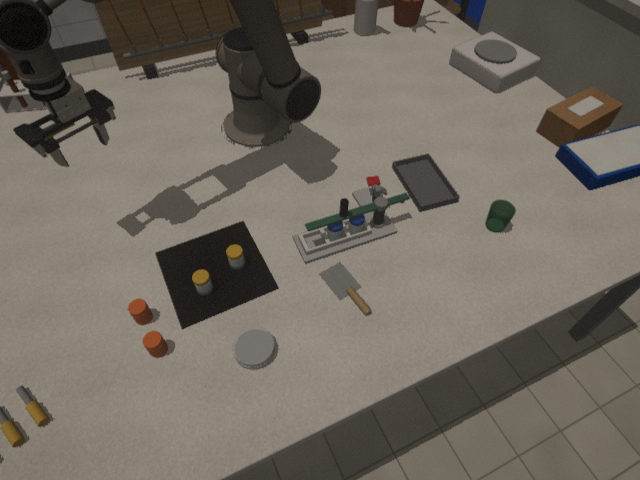

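View pics/top0.png

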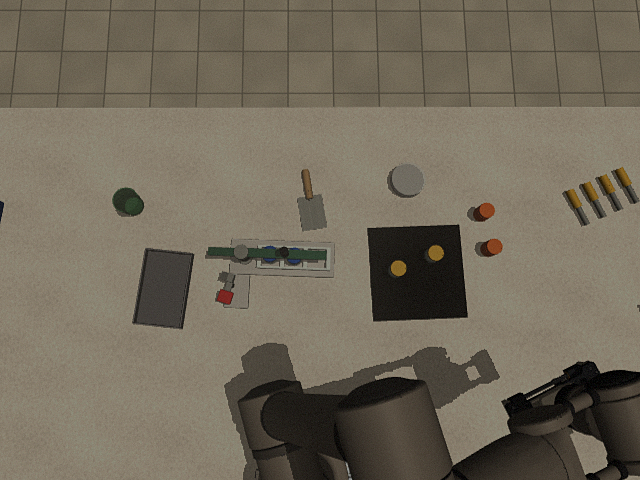

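The top view shows the hub at (241,253), with the keeper arm running right to its knob at (284,252). Blue caps are near (268,255) and (293,257), and the third pocket, at about (320,257), looks empty. The trigger is at (225,297) and the tray at (163,288).

Things that could be taken for a fresh jar:
- yellow caps on the mat at (399,269) and (435,254), which I choose
- orange jars at (484,212) and (490,247), which are not meant
- yellow-handled tools at about (600,195), which are not meant

I'll check the choice in a close crop.

```bash
cat > h.py <<'E'
import numpy as np, cv2
from plant import bot, viewer
def K(p):
    f=p["frame"].shape[0]/2/np.tan(np.radians(p["fov_y"])/2)
    return np.array([[f,0,p["cx"]],[0,f,p["cy"]],[0,0,1]])
def ray(p,uv,z):
    T=np.array(p["T"]); d=T[:3,:3]@np.linalg.inv(K(p))@[uv[0],uv[1],1]
    return (T[:3,3]+d*(z-T[2,3])/d[2])[:2].round(1)
def proj(p,w):
    T=np.linalg.inv(np.array(p["T"])); c=K(p)@(T[:3,:3]@np.array(w)+T[:3,3]); return (c[:2]/c[2]).round(1)
E
python3 - <<'E'
from h import *
p=viewer.capture("top"); s=viewer.capture("scene")
a=cv2.resize(p["frame"][220:330,125:345],None,fx=3.6,fy=3.6,interpolation=2)
b=cv2.resize(p["frame"][200:330,360:510],None,fx=2,fy=2,interpolation=2)
cv2.imwrite("pics/rack.png",a[:,:,::-1]); cv2.imwrite("pics/mat.png",b[:,:,::-1])
for n,z in (("fresh0",40),("done0",40),("keeper_grip",84),("trigger_top",62),("tray",12),("rack",12),("mat",3)):
    for nm,q in (("top",p),("scene",s)):
        print(n,nm,[(round(r["score"],2),np.round(r["centre"]).tolist(),ray(q,r["centre"],z).tolist()) for r in viewer.recognise(n,q)[:4]])
E
```

```text
fresh0 top [(0.73, [434.0, 255.0], [532.1, -328.6]), (0.62, [490.0, 242.0], [564.2, -473.2]), (0.6, [485.0, 213.0], [640.5, -465.0]), (0.48, [399.0, 272.0], [490.5, -239.7])]
fresh0 scene [(0.87, [154.0, 346.0], [658.1, -467.7]), (0.77, [203.0, 282.0], [545.8, -329.6]), (0.69, [141.0, 310.0], [559.3, -476.5]), (0.58, [234.0, 254.0], [498.3, -238.3])]
done0 top [(0.62, [409.0, 181.0], [726.5, -274.3]), (0.57, [271.0, 261.0], [519.8, 78.1])]
done0 scene [(0.61, [357.0, 225.0], [543.0, 80.7]), (0.49, [333.0, 233.0], [540.1, 11.0])]
keeper_grip top [(0.73, [408.0, 181.0], [712.7, -263.9]), (0.63, [265.0, 251.0], [539.3, 90.5])]
keeper_grip scene [(0.6, [352.0, 209.0], [521.4, 73.3])]
trigger_top top [(0.76, [226.0, 290.0], [449.1, 185.0]), (0.44, [436.0, 259.0], [519.6, -328.7])]
trigger_top scene [(0.72, [375.0, 184.0], [451.8, 183.2])]
tray top [(0.94, [162.0, 287.0], [460.4, 354.4]), (0.33, [259.0, 260.0], [526.0, 111.4])]
tray scene [(0.87, [423.0, 181.0], [458.7, 345.1])]
rack top [(0.72, [262.0, 260.0], [525.7, 103.7])]
rack scene [(0.82, [348.0, 223.0], [507.0, 73.1]), (0.45, [502.0, 215.0], [660.2, 469.3]), (0.4, [217.0, 272.0], [512.5, -290.6])]
mat top [(0.58, [415.0, 279.0], [476.7, -287.8]), (0.46, [435.0, 256.0], [534.8, -342.1]), (0.44, [129.0, 204.0], [676.0, 451.1])]
mat scene [(0.75, [217.0, 271.0], [502.7, -290.5]), (0.68, [350.0, 223.0], [503.5, 81.9])]
```

View pics/rack.png

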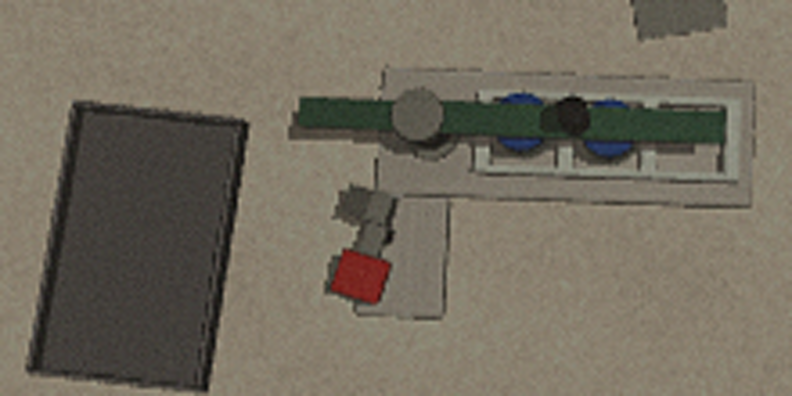

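View pics/mat.png

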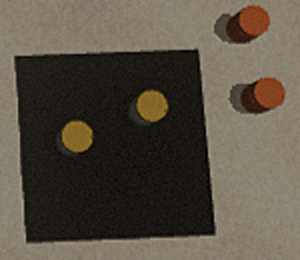

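The close crops show:
- **Mat:** two yellow-capped jars, with the orange ones off to the side.
- **Rack:** blue caps in pockets 0 and 1, pocket 2 empty, hub at crop (417,114), knob at (572,116) and trigger at (361,276).

So there are two of each. Next I'll compute the poses.

```bash
python3 - <<'E'
from h import *
p=viewer.capture("top")
c=lambda u,v:(125+u/3.6-.4,220+v/3.6-.4)
for n,u,v,z in (("hub",417,114,95),("knob",572,116,140),("armend",725,125,88),("c0",388,66,12),("c1",755,80,12),("c2",751,207,12),("wallTL",478,90,28),("wallTR",741,97,28),("wallBR",738,181,28),("wallBL",474,174,28),("trig",361,276,62),("tr1",76,101,24),("tr2",249,121,24),("tr3",207,390,24),("tr4",28,371,24)):
    print(n,ray(p,c(u,v),z))
hsv=cv2.cvtColor(p["frame"],cv2.COLOR_RGB2HSV)
m=cv2.inRange(hsv,(17,120,60),(30,255,255))
n,_,st,ce=cv2.connectedComponentsWithStats(m)
for i in range(1,n):
    if st[i,4]>60: print("yellow",st[i],ce[i].round(1),ray(p,ce[i],57))
E
```

```text
hub [537.4 147.5]
knob [528.7  42.5]
armend [529.6 -57.2]
c0 [584.4 179.6]
c1 [572.6 -81.6]
c2 [482.  -77.4]
wallTL [564.1 113.9]
wallTR [557.9 -70.8]
wallBR [498.7 -67.8]
wallBL [504.9 115.9]
trig [432.8 187.3]
tr1 [558.8 395.4]
tr2 [543.8 274.1]
tr3 [358.8 296.3]
tr4 [372.6 418.4]
yellow [617 167  15  20 141] [623.8 176.4] [ 730.3 -824.4]
yellow [600 174  15  20 146] [607.2 183.5] [ 711.6 -779.3]
yellow [584 181  15  20 148] [590.8 190.8] [ 692.4 -734.8]
yellow [567 189  15  19 149] [574. 198.] [ 673.9 -690. ]
yellow [428 245  16  16 203] [435.6 252.4] [ 536.9 -330. ]
yellow [391 260  16  17 204] [398.1 267.7] [ 499.6 -235.5]
```

```bash
R='0 0 0 0 0 0.137 1'
python3 -m handwheel '0 0 0 0 0 0.137 1;0 0 0 0 0 0.137 1;0 0 0 0 0 0.137 1;0 0 0 0 0 0.137 1;0 0 0 0 0 0.137 1;0 0 0 0 0 0.137 1' | tail -3
for i in 1 2 3 4 5; do python3 -m handwheel '0.63 -1 0 0 0 0 1;0.63 -1 0 0 0 0 1;0.63 -1 0 0 0 0 1;0.63 -1 0 0 0 0 1' | tail -1; done
```

```text
contact_force: [-0.2, -0.3, -0.5]
grip_width: 91.6
finger_force: 0.0
finger_force: 0.0
finger_force: 0.0
finger_force: 0.0
finger_force: 0.0
finger_force: 0.0
```

```bash
python3 - <<'E'
from h import *
o=bot.get_obs(); print(o["time"],o["tool_pos"].round(1),o["tcp_rot"].round(4),o["joint_positions"].round(2))
p=viewer.capture("wrist"); cv2.imwrite("pics/w1.png",p["frame"][:,:,::-1]); print(p["fov_y"],p["cx"],p["cy"],np.array(p["T"]).round(3).tolist())
for n,w in (("knobtop",(532.6,42.6,140)),("hub",(537,147.5,95)),("armend",(529.3,-57,88)),("p0",(534.2,80.6,66)),("p1",(531.8,22.6,66)),("p2",(529.3,-35.3,12)),("trig",(433,187.3,62))): print(n,proj(p,w))
E
```

```text
3.1167 [536.5  25.8 226.4] [-3.1403e+00 -1.6000e-03  4.5000e-03] [-0.1   0.36  1.49  0.    1.28  1.47]
71.23898362135394 320.8308409833729 239.17285308186194 [[0.003, -0.951, -0.308, 621.209], [-1.0, -0.003, 0.0, 25.555], [-0.001, 0.308, -0.951, 383.645], [0.0, 0.0, 0.0, 1.0]]
knobtop [298.8 251.1]
hub [185. 229.]
armend [410.2 235.6]
p0 [264.9 223.7]
p1 [323.9 226.3]
p2 [374.3 215.7]
trig [171.8 312.4]
```

View pics/w1.png

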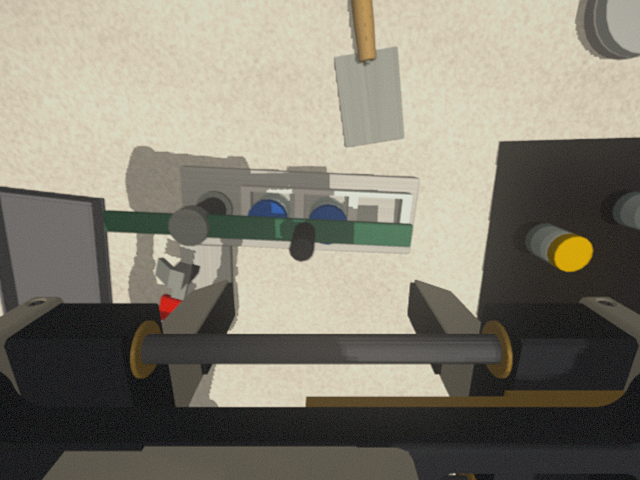

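The wrist view agrees with the estimates to within a few mm: hub at (188,225) and knob top at about (302,250). I'll go down over the knob and grip it.

```bash
python3 -m handwheel '-0.04 -0.17 0.4 0 0 0 1;-0.04 -0.17 0.8 0 0 0 1;-0.04 -0.17 0.8 0 0 0 1;-0.04 -0.17 0.8 0 0 0 1' | tail -4
python3 -m handwheel '0 0 0.2 0 0 0 1;0 0 0.44 0 0 0 1;0 0 0.44 0 0 0 1;0 0 0.44 0 0 0 -1;0 0 0.44 0 0 0 -1;0 0 0.44 0 0 0 -1;0 0 0.44 0 0 0 -1;0 0 0.44 0 0 0 -1'
python3 -m handwheel '0 0 0 0 0 0 -1;0 0 0 0 0 0 -1;0 0 0 0 0 0 -1;0 0 0 0 0 0 -1'
```

```text
tcp_rot: [3.141, 0.005, -0.001]
contact_force: [-0.4, 0.4, 0.8]
grip_width: 91.5
finger_force: 0.0
time: 4.17
tool_pos: [530.7, 39.4, 103.8]
tcp_rot: [3.141, -0.002, -0.0]
contact_force: [0.2, -0.2, 0.6]
grip_width: 63.4
finger_force: 0.0
time: 4.5
tool_pos: [530.1, 39.6, 102.7]
tcp_rot: [3.142, 0.0, -0.0]
contact_force: [-0.2, 0.7, -0.4]
grip_width: 36.2
finger_force: 0.0
```

```bash
python3 -m handwheel '0 -0.02 0 0 0 0 -1;0 -0.02 0 0 0 0 -1;0 -0.02 0 0 0 0 -1;0 -0.02 0 0 0 0 -1;0 -0.02 0 0 0 0 -1;0 -0.02 0 0 0 0 -1;0 -0.02 0 0 0 0 -1;0 -0.02 0 0 0 0 -1'
```

```text
time: 5.17
tool_pos: [530.0, 41.9, 102.6]
tcp_rot: [-3.141, 0.0, -0.001]
contact_force: [-0.2, 3.8, -1.1]
grip_width: 19.1
finger_force: 30.0
```

```bash
python3 -m handwheel '0.105 0 0 0 0 0 -1;0.21 -0.012 0 0 0 0 -1;0.31 -0.034 0 0 0 0 -1;0.41 -0.066 0 0 0 0 -1;0.51 -0.107 0 0 0 0 -1;0.6 -0.158 0 0 0 0 -1;0.6 -0.158 0 0 0 0 -1'
python3 -m handwheel '0.086 -0.06 0 0 0 0 -1;0.166 -0.128 0 0 0 0 -1;0.238 -0.204 0 0 0 0 -1;0.303 -0.287 0 0 0 0 -1;0.36 -0.376 0 0 0 0 -1;0.406 -0.47 0 0 0 0 -1;0.406 -0.47 0 0 0 0 -1'
python3 -m handwheel '0.037 -0.098 0 0 0 0 -1;0.064 -0.2 0 0 0 0 -1;0.074 -0.25 0 0 0 0 -1;0.08 -0.29 0 0 0 0 -1;0.08 -0.29 0 0 0 0 -1;0.08 -0.29 0 0 0 0 -1'
```

```text
time: 5.75
tool_pos: [590.5, 54.8, 102.6]
tcp_rot: [3.137, 0.001, 0.0]
contact_force: [-3.3, -9.6, 3.6]
grip_width: 19.5
finger_force: 30.0
time: 6.33
tool_pos: [637.0, 95.8, 103.0]
tcp_rot: [3.129, -0.012, -0.001]
contact_force: [21.3, -26.4, -9.9]
grip_width: 19.8
finger_force: 30.0
time: 6.83
tool_pos: [647.8, 127.1, 103.7]
tcp_rot: [3.134, -0.019, -0.002]
contact_force: [29.6, -17.5, -12.4]
grip_width: 19.4
finger_force: 30.0
```

```bash
python3 - <<'E'
from h import *
p=viewer.capture("top"); s=viewer.capture("scene")
a=cv2.resize(p["frame"][190:330,170:370],None,fx=2.6,fy=2.6,interpolation=2)
b=cv2.resize(s["frame"][120:300,270:470],None,fx=2,fy=2,interpolation=2)
im=np.zeros((364,920,3),np.uint8); im[:364,:520]=a[:364]; im[:360,520:]=b
cv2.imwrite("pics/open1.png",cv2.resize(im,(800,317))[:,:,::-1])
E
```

```text
(no output)
```

View pics/open1.png

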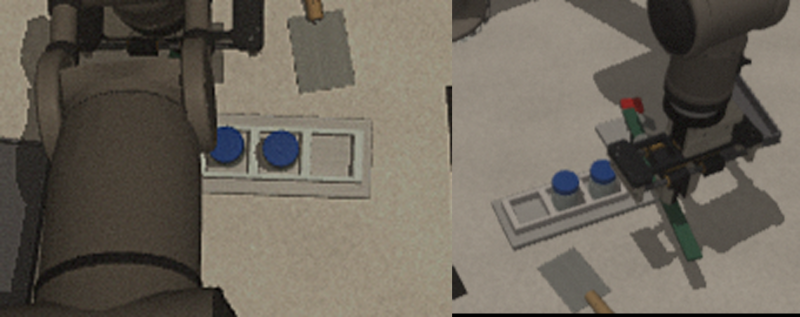

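The arm is nearly open, with its tail by the trigger and both blue jars uncovered. I'll push a little further along +y.

```bash
python3 -m handwheel '0.05 -0.03 0 0 0 0 -1;0.06 -0.06 0 0 0 0 -1;0.06 -0.06 0 0 0 0 -1;0.06 -0.06 0 0 0 0 -1'
```

```text
time: 7.27
tool_pos: [649.6, 134.1, 103.5]
tcp_rot: [3.135, -0.01, -0.002]
contact_force: [14.9, -14.4, -3.9]
grip_width: 19.8
finger_force: 30.0
```

```bash
python3 -m handwheel '0.03 0.06 0 0 0 0 -1;0.03 0.12 0 0 0 0 -1;0.03 0.12 0 0 0 0 -1;0.03 0.15 0 0 0 0 -1;0.03 0.15 0 0 0 0 -1;0.03 0.15 0 0 0 0 -1'
```

```text
time: 7.77
tool_pos: [648.3, 123.5, 103.2]
tcp_rot: [3.141, -0.002, -0.001]
contact_force: [0.8, -4.2, 3.9]
grip_width: 19.2
finger_force: 30.0
```

```bash
python3 -m handwheel '0 0.03 0 0 0 0 -1;0 0.05 0 0 0 0 -1;0 0.05 0 0 0 0 -1'
```

```text
time: 8.02
tool_pos: [648.1, 121.4, 103.1]
tcp_rot: [-3.138, -0.001, -0.0]
contact_force: [1.0, 6.7, 3.0]
grip_width: 19.5
finger_force: 30.0
```

The force changed sign, so the sear is holding. I'll release, rise and look.

```bash
python3 -m handwheel '0 -0.03 0 0 0 0 -1;0 -0.03 0 0 0 0 0;0 -0.03 0 0 0 0 0;0 -0.03 0 0 0 0 0;0 -0.03 0 0 0 0 0;0 -0.03 0 0 0 0 0'
python3 -m handwheel '0 0 0 0 0 0 0;0 0 -0.4 0 0 0 0;0 0 -0.8 0 0 0 0;0 0 -1 0 0 0 0;0 0 -1 0 0 0 0;0 0 -1 0 0 0 0'
python3 -m handwheel '-1 0.6 -0.2 0 0 0 0;-1 0.6 -0.2 0 0 0 0;-1 0.6 -0.2 0 0 0 0;-1 0.6 -0.2 0 0 0 0;-1 0.6 -0.2 0 0 0 0'
python3 - <<'E'
from h import *
p=viewer.capture("wrist"); print(bot.get_obs()["tool_pos"])
cv2.imwrite("pics/w2.png",p["frame"][:,:,::-1])
for n,w in (("hub",(537,147.5,95)),("p0",(534.2,80.6,66)),("p1",(531.8,22.6,66)),("trig",(433,187.3,62)),("knob",(639,124,140))): print(n,proj(p,w))
hsv=cv2.cvtColor(p["frame"],cv2.COLOR_RGB2HSV)
m=cv2.morphologyEx(cv2.inRange(hsv,(100,120,40),(125,255,255)),cv2.MORPH_OPEN,np.ones((3,3)))
n,_,st,ce=cv2.connectedComponentsWithStats(m)
for i in range(1,n):
    if st[i,4]>60: print("blue",st[i],ce[i].round(1),ray(p,ce[i],64))
E
```

```text
time: 8.52
tool_pos: [647.4, 122.2, 102.3]
tcp_rot: [3.141, 0.001, -0.001]
contact_force: [0.1, -1.0, -0.9]
grip_width: 45.0
finger_force: 0.0
time: 9.02
tool_pos: [648.3, 122.3, 204.2]
tcp_rot: [-3.141, -0.003, -0.001]
contact_force: [-0.2, -0.3, 0.5]
grip_width: 46.0
finger_force: 0.0
time: 9.43
tool_pos: [546.1, 61.6, 222.0]
tcp_rot: [-3.142, 0.002, -0.002]
contact_force: [0.7, -0.4, 0.2]
grip_width: 46.0
finger_force: 0.0
[547.3017958   62.10779483 221.96372361]
hub [224.4 241. ]
p0 [301.1 234.1]
p1 [360.4 236.2]
trig [204.9 322.5]
knob [226.9 117.8]
blue [292 212   8  13  61] [294.9 217.8] [550.1  86.4]
blue [ 346  215   36   38 1093] [363.2 233.6] [533.8  19.7]
```

View pics/w2.png

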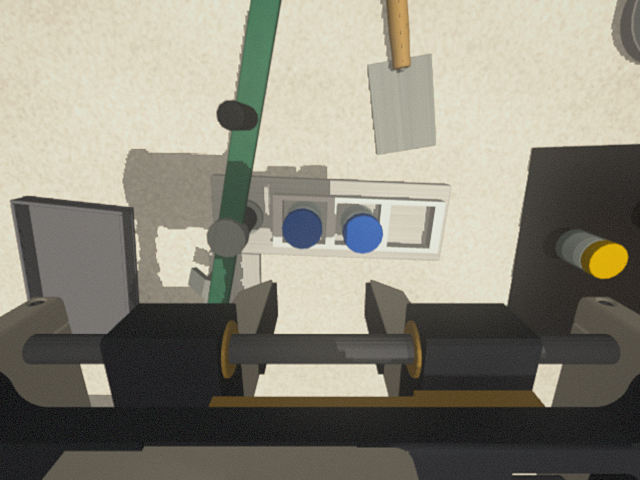

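The arm stays open at about 1.38, with its knob at (237,115). The blue caps are at (302,229) and (363,234). Now I'll turn the gripper so that it closes across the rack, and go to the jar in pocket 1.

```bash
python3 -m handwheel '0 0 0 0 0 -0.25 0.5;0 0 0 0 0 -0.25 0.5;0 0 0 0 0 -0.25 0.5;0 0 0 0 0 -0.25 0.5;0 0 0 0 0 -0.25 0.5;0 0 0 0 0 -0.25 0.5;0 0 0 0 0 -0.25 0.5;0 0 0 0 0 -0.25 0.5' | head -3
python3 -m handwheel '0 0 0 0 0 -0.237 0.5;0 0 0 0 0 -0.237 0.5;0 0 0 0 0 -0.237 0.5;0 0 0 0 0 -0.237 0.5;0 0 0 0 0 -0.237 0.5;0 0 0 0 0 -0.237 0.5;0 0 0 0 0 -0.237 0.5;0 0 0 0 0 -0.237 0.5' | head -3
python3 -m handwheel '-0.415 -0.123 0.3 0 0 0 0.5;-0.415 -0.123 0.6 0 0 0 0.5;-0.415 -0.123 0.9 0 0 0 0.5;-0.415 -0.123 1 0 0 0 0.5;-0.415 -0.123 1 0 0 0 0.5;-0.415 -0.123 1 0 0 0 0.5'
python3 - <<'E'
from h import *
p=viewer.capture("wrist")
cv2.imwrite("pics/w3.png",p["frame"][:,:,::-1])
hsv=cv2.cvtColor(p["frame"],cv2.COLOR_RGB2HSV)
m=cv2.morphologyEx(cv2.inRange(hsv,(100,120,40),(125,255,255)),cv2.MORPH_OPEN,np.ones((3,3)))
n,_,st,ce=cv2.connectedComponentsWithStats(m)
for i in range(1,n):
    if st[i,4]>60: print("blue",st[i],ce[i].round(1),ray(p,ce[i],64))
E
```

```text
time: 10.15
tool_pos: [548.3, 62.9, 221.3]
tcp_rot: [-3.14, 0.001, 0.787]
time: 10.82
tool_pos: [548.0, 62.7, 222.0]
tcp_rot: [-3.141, 0.0, 1.525]
time: 11.32
tool_pos: [534.4, 21.7, 123.2]
tcp_rot: [3.141, -0.0, 1.528]
contact_force: [0.4, -0.5, 0.5]
grip_width: 69.0
finger_force: 0.0
blue [ 291  141   61   61 2864] [321.1 171. ] [537.8  80.7]
blue [304 234  27  11 175] [317.6 237.8] [533.5  36.2]
blue [ 290  248   56   38 1704] [317.7 264.8] [532.7  16.4]
```

View pics/w3.png

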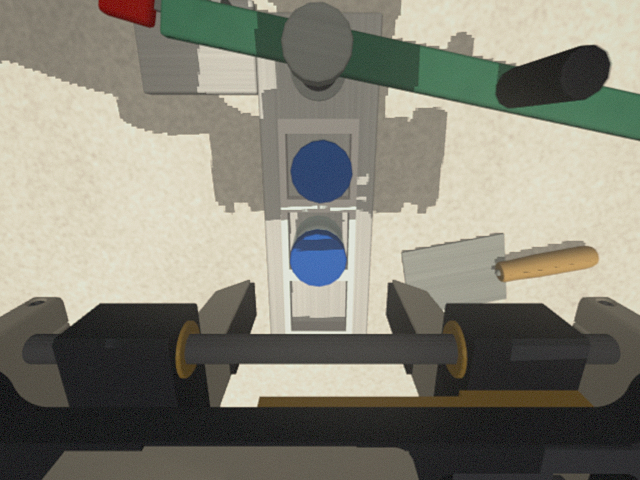

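The wrist view shows the pocket 1 cap at (318,257), centred between the fingers, and the pocket 0 cap at (321,171). I'll go down and grip.

```bash
python3 -m handwheel '0 0 0.35 0 0 0 0.5;0 0 0.7 0 0 0 0.5;0 0 0.89 0 0 0 0.5;0 0 0.89 0 0 0 0.5;0 0 0.89 0 0 0 0.5'
python3 -m handwheel '0 0 0 0 0 0 -1;0 0 0 0 0 0 -1;0 0 0 0 0 0 -1;0 0 0 0 0 0 -1;0 0 0 0 0 0 -1;0 0 0 0 0 0 -1;0 0 0 0 0 0 -1;0 0 0 0 0 0 -1'
```

```text
time: 11.78
tool_pos: [534.7, 21.6, 34.8]
tcp_rot: [3.14, 0.0, 1.529]
contact_force: [-0.2, 0.4, 1.5]
grip_width: 68.5
finger_force: 0.0
time: 12.45
tool_pos: [534.0, 21.4, 34.5]
tcp_rot: [3.141, 0.0, 1.529]
contact_force: [-2.1, 0.6, 6.2]
grip_width: 39.6
finger_force: 30.0
```

```bash
python3 -m handwheel '0 0 -0.2 0 0 0 -1;0 0 -0.5 0 0 0 -1;0 0 -0.9 0 0 0 -1;0 0 -1 0 0 0 -1;0 0 -1 0 0 0 -1'
python3 -m handwheel '0 0 -0.4 0 0 0 -1;0 0 -0.8 0 0 0 -1;0 0 -0.95 0 0 0 -1;0 0 -0.95 0 0 0 -1'
for i in 1 2 3; do python3 -m handwheel '0.33 -0.05 0 0 0 0 -1;0.67 -0.1 0 0 0 0 -1;1 -0.15 0 0 0 0 -1;1 -0.15 0 0 0 0 -1' | tail -1; done
python3 -m handwheel '0.181 -0.061 0 0 0 0 -1;0.181 -0.061 0 0 0 0 -1;0.181 -0.061 0 0 0 0 -1;0.181 -0.061 0 0 0 0 -1'
python3 -c "
from h import *
p=viewer.capture('wrist');cv2.imwrite('pics/w4.png',p['frame'][:,:,::-1])"
```

```text
time: 12.87
tool_pos: [535.8, 21.2, 137.0]
tcp_rot: [3.134, 0.001, 1.529]
contact_force: [0.3, 0.0, -0.7]
grip_width: 39.8
finger_force: 30.0
time: 13.2
tool_pos: [535.2, 21.2, 231.2]
tcp_rot: [3.136, 0.0, 1.529]
contact_force: [0.0, -0.5, -0.8]
grip_width: 39.2
finger_force: 30.0
finger_force: 30.0
finger_force: 30.0
finger_force: 30.0
time: 14.53
tool_pos: [495.8, 340.2, 227.2]
tcp_rot: [-3.14, 0.002, 1.529]
contact_force: [0.1, -0.1, -1.8]
grip_width: 39.3
finger_force: 30.0
```

View pics/w4.png

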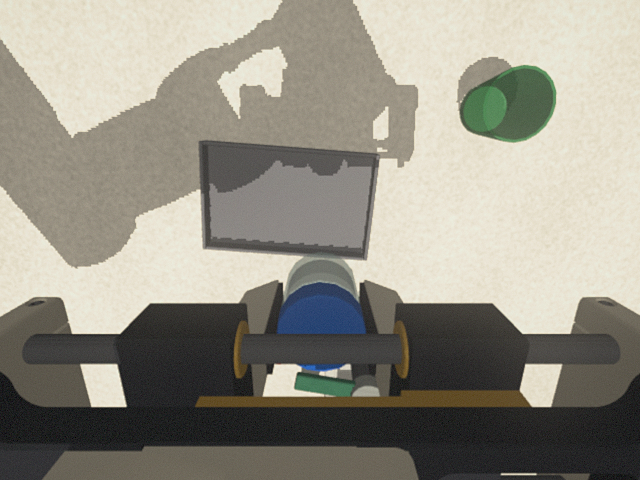

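The jar is held upright, and the tray lies at about (200–379, 141–258). I'll lower the jar.

```bash
python3 -m handwheel '0 0.0 0.35 0 0 0 -1;0 0 0.7 0 0 0 -1;0 0 1 0 0 0 -1;0 0 1 0 0 0 -1' | tail -1
python3 -m handwheel '0 0 0.35 0 0 0 -1;0 0 0.7 0 0 0 -1;0 0 0.92 0 0 0 -1;0 0 0.92 0 0 0 -1;0 0 0.92 0 0 0 -1'
python3 -m handwheel '0 0 0.03 0 0 0 -1;0 0 0.06 0 0 0 -1;0 0 0.06 0 0 0 -1'
```

```text
finger_force: 30.0
time: 15.33
tool_pos: [496.4, 340.9, 37.4]
tcp_rot: [-3.141, 0.0, 1.529]
contact_force: [-0.8, -0.1, 0.4]
grip_width: 39.5
finger_force: 30.0
time: 15.58
tool_pos: [496.7, 341.6, 32.1]
tcp_rot: [3.139, -0.001, 1.529]
contact_force: [0.1, -0.2, -0.2]
grip_width: 39.4
finger_force: 30.0
```

```bash
python3 -m handwheel '0 0 0.015 0 0 0 -1;0 0 0.03 0 0 0 -1;0 0 0.03 0 0 0 -1'
python3 -m handwheel '0 0 0.015 0 0 0 -1;0 0 0.022 0 0 0 -1;0 0 0.022 0 0 0 -1'
```

```text
time: 15.83
tool_pos: [495.8, 341.3, 27.8]
tcp_rot: [3.141, 0.0, 1.529]
contact_force: [-0.9, -0.1, -1.0]
grip_width: 39.4
finger_force: 30.0
time: 16.08
tool_pos: [496.0, 341.5, 26.5]
tcp_rot: [3.141, -0.0, 1.53]
contact_force: [-2.2, -1.1, 6.8]
grip_width: 39.6
finger_force: 30.0
```

```bash
python3 -m handwheel '0 0 0 0 0 0 0.24;0 0 0 0 0 0 0.24;0 0 0 0 0 0 0.24;0 0 0 0 0 0 0.24;0 0 0 0 0 0 0.24;0 0 -0.3 0 0 0 0.24;0 0 -0.7 0 0 0 0.24;0 0 -1 0 0 0 0.24' |tail -2
python3 -m handwheel '0 0 -0.35 0 0 0 0.5;0 0 -0.7 0 0 0 0.5;0 0 -1 0 0 0 0.5;0 0 -1 0 0 0 0.5' | head -2
for i in 1 2; do python3 -m handwheel '-0.33 0.06 0 0 0 0 0.5;-0.67 0.13 0 0 0 0 0.5;-1 0.2 0 0 0 0 0.5;-1 0.2 0 0 0 0 0.5' | tail -1; done
python3 -m handwheel '-0.588 0.127 0 0 0 0 0.5;-0.588 0.127 0 0 0 0 0.5;-0.588 0.127 0 0 0 0 0.5;-0.588 0.127 0 0 0 0.0955 0.5;-0.588 0.127 0 0 0 0.0955 0.5;-0.588 0.127 0 0 0 0.0955 0.5;-0.588 0.127 0 0 0 0.0955 0.5'
python3 - <<'E'
from h import *
p=viewer.capture("wrist"); t=viewer.capture("top")
hsv=cv2.cvtColor(p["frame"],cv2.COLOR_RGB2HSV)
m=cv2.morphologyEx(cv2.inRange(hsv,(100,120,40),(125,255,255)),cv2.MORPH_OPEN,np.ones((3,3)))
n,_,st,ce=cv2.connectedComponentsWithStats(m)
for i in range(1,n):
    if st[i,4]>60: print("blue",st[i],ce[i].round(1),ray(p,ce[i],64))
cv2.imwrite("pics/w5.png",np.hstack([cv2.resize(p["frame"],(400,300)),cv2.resize(t["frame"][190:370,100:340],(400,300))])[:,:,::-1])
E
```

```text
grip_width: 56.8
finger_force: 0.0
time: 17.08
tool_pos: [498.3, 342.7, 232.7]
finger_force: 0.0
finger_force: 0.0
time: 18.33
tool_pos: [537.6, 81.7, 225.1]
tcp_rot: [-3.141, -0.0, 1.228]
contact_force: [0.6, 0.0, 0.2]
grip_width: 68.8
finger_force: 0.0
blue [ 302  203   39   38 1158] [320.7 221.3] [537.5  80.7]
```

View pics/w5.png

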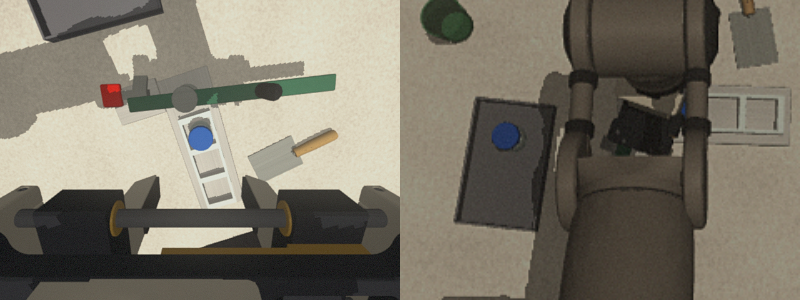

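The first jar stands upright in the tray, and the gripper is centred over the pocket 0 jar. I'll go down and grip it.

```bash
python3 -m handwheel '0 -0.01 0.35 0 0 0 0.5;0 -0.01 0.7 0 0 0 0.5;0 -0.01 1 0 0 0 0.5;0 -0.01 1 0 0 0 0.5' | tail -3
python3 -m handwheel '0 0 0.35 0 0 0 0.5;0 0 0.7 0 0 0 0.5;0 0 0.905 0 0 0 0.5;0 0 0.905 0 0 0 0.5;0 0 0.905 0 0 0 0.5'
python3 -m handwheel '0 0 0 0 0 0 -1;0 0 0 0 0 0 -1;0 0 0 0 0 0 -1;0 0 0 0 0 0 -1;0 0 0 0 0 0 -1;0 0 0 0 0 0 -1;0 0 0 0 0 0 -1;0 0 0 0 0 0 -1'
```

```text
contact_force: [-1.6, -0.9, -0.5]
grip_width: 69.0
finger_force: 0.0
time: 19.18
tool_pos: [537.2, 81.1, 35.7]
tcp_rot: [-3.141, 0.0, 1.23]
contact_force: [0.5, 0.7, 0.6]
grip_width: 68.6
finger_force: 0.0
time: 19.85
tool_pos: [537.2, 80.9, 35.8]
tcp_rot: [3.14, -0.0, 1.229]
contact_force: [-1.5, 0.7, 6.5]
grip_width: 39.3
finger_force: 30.0
```

```bash
python3 -m handwheel '0 0 -0.2 0 0 0 -1;0 0 -0.5 0 0 0 -1;0 0 -0.9 0 0 0 -1;0 0 -1 0 0 0 -1;0 0 -1 0 0 0 -1' | tail -2
python3 -m handwheel '0 0 -0.4 0 0 0 -1;0 0 -0.8 0 0 0 -1;0 0 -0.9 0 0 0 -1;0 0 -0.9 0 0 0 -1' | tail -1
for i in 1 2 3; do python3 -m handwheel '0.24 -0.23 0 0 0 0 -1;0.48 -0.46 0 0 0 0 -1;0.714 -0.68 0 0 0 0 -1;0.714 -0.68 0 0 0 0 -1' | tail -1; done
python3 -m handwheel '0 0 0.35 0 0 0 -1;0 0 0.7 0 0 0 -1;0 0 1 0 0 0 -1;0 0 1 0 0 0 -1'
python3 -m handwheel '0 0 0.35 0 0 0 -1;0 0 0.7 0 0 0 -1;0 0 0.88 0 0 0 -1;0 0 0.88 0 0 0 -1;0 0 0.88 0 0 0 -1'
```

```text
grip_width: 39.6
finger_force: 30.0
finger_force: 30.0
finger_force: 30.0
finger_force: 30.0
finger_force: 30.0
time: 21.93
tool_pos: [412.3, 347.6, 117.2]
tcp_rot: [-3.132, 0.012, 1.229]
contact_force: [-1.2, -0.8, -1.2]
grip_width: 39.6
finger_force: 30.0
time: 22.35
tool_pos: [416.4, 350.5, 36.8]
tcp_rot: [-3.141, 0.002, 1.229]
contact_force: [0.3, -0.8, -0.9]
grip_width: 39.3
finger_force: 30.0
```

```bash
python3 -m handwheel '0 0 0.04 0 0 0 -1;0 0 0.07 0 0 0 -1;0 0 0.085 0 0 0 -1;0 0 0.085 0 0 0 -1;0 0 0.085 0 0 0 -1'
python3 -m handwheel '0 0 0.01 0 0 0 -1;0 0 0.01 0 0 0 -1;0 0 0.01 0 0 0 -1'
```

```text
time: 22.77
tool_pos: [416.6, 351.2, 29.1]
tcp_rot: [3.141, -0.001, 1.229]
contact_force: [0.0, -0.5, -0.5]
grip_width: 39.3
finger_force: 30.0
time: 23.02
tool_pos: [416.6, 351.2, 27.9]
tcp_rot: [3.141, -0.001, 1.229]
contact_force: [-0.4, 0.6, 2.1]
grip_width: 39.4
finger_force: 30.0
```

```bash
python3 -m handwheel '0 0 0.007 0 0 0 -1;0 0 0.007 0 0 0 0.24;0 0 0.007 0 0 0 0.24;0 0 0.007 0 0 0 0.24;0 0 0.007 0 0 0 0.24;0 0 -0.3 0 0 0 0.24;0 0 -0.7 0 0 0 0.24;0 0 -1 0 0 0 0.24' |tail -2
python3 -m handwheel '0 0 -0.35 0 0 0 0.5;0 0 -0.7 0 0 0 0.5;0 0 -1 0 0 0 0.5;0 0 -1 0 0 0 0.5' | head -3
python3 - <<'E'
from h import *
for c in ("top","scene"):
    p=viewer.capture(c)
    hsv=cv2.cvtColor(p["frame"],cv2.COLOR_RGB2HSV)
    for nm,lo,hi,z in(("yellow",(17,120,60),(30,255,255),57),("blue",(105,120,40),(125,255,255),58)):
        n,_,st,ce=cv2.connectedComponentsWithStats(cv2.inRange(hsv,lo,hi))
        for i in range(1,n):
            if st[i,4]>60: print(c,nm,st[i],ce[i].round(1),ray(p,ce[i],z))
E
```

```text
grip_width: 57.1
finger_force: 0.0
time: 24.02
tool_pos: [418.7, 352.6, 234.0]
tcp_rot: [3.134, -0.009, 1.229]
top yellow [617 167  15  19 142] [623.7 176.3] [ 730.5 -824.2]
top yellow [600 174  15  20 146] [607.2 183.5] [ 711.6 -779.3]
top yellow [583 181  16  20 146] [590.7 190.7] [ 692.7 -734.6]
top yellow [567 189  15  19 148] [574.1 198. ] [ 673.9 -690.1]
top yellow [428 245  16  16 201] [435.6 252.4] [ 536.9 -330.1]
top yellow [391 260  15  17 202] [398.1 267.6] [ 499.7 -235.4]
top blue [155 264  16  16 199] [162.7 271.2] [495.2 340.5]
top blue [149 296  17  16 204] [156.9 303.9] [416.1 350.9]
scene yellow [226 244  17  16 213] [234.1 251.4] [ 504.  -237.6]
scene yellow [192 269  18  17 240] [200.4 277. ] [ 541.4 -331.4]
scene yellow [ 26 401  24  25 327] [ 37.1 413.1] [ 709.2 -693.2]
scene yellow [  1 420  24  27 350] [ 11.9 432.9] [ 727.5 -737.4]
scene blue [473   0  13  24 153] [479.2  10.7] [-252.4 1076.6]
scene blue [ 556  143   84   47 1248] [592.6 170.1] [658.  776.9]
scene blue [413 156  13  12 122] [419.  161.2] [420.5 345.2]
scene blue [425 175  14  12 132] [431.6 180.1] [500.1 335.2]
```

```bash
python3 -m handwheel '0 0 0 0 0 -0.0955 0.5;0 0 0 0 0 -0.0955 0.5;0 0 0 0 0 -0.0955 0.5;0 0 0 0 0 -0.0955 0.5' | tail -1
for i in 1 2 3 4; do python3 -m handwheel '-0.33 0.1 0 0 0 0 0.5;-0.67 0.21 0 0 0 0 0.5;-1 0.32 0 0 0 0 0.5;-1 0.32 0 0 0 0 0.5' | tail -1; done
python3 -m handwheel '0 0 0 0 0 0 0.5;0 0 0 0 0 0 0.5'
python3 - <<'E'
from h import *
p=viewer.capture("wrist")
f=p["frame"].copy(); cc=[proj(p,w) for w in ((534.2,80.6,28),(531.8,22.6,28),(529.3,-35.3,28))]
print(cc)
u,v=cc[1].astype(int); u=max(u,110); v=max(v,110)
c=f[max(0,v-120):v+120,u-160:u+160]; print(u-160,max(0,v-120))
for q in cc: cv2.circle(c,(int(round(q[0]-u+160)),int(round(q[1]-max(0,v-120)))),2,(255,0,0),-1)
cv2.imwrite("pics/w6.png",cv2.resize(c,None,fx=2.4,fy=2.4,interpolation=2)[:,:,::-1])
E
```

```text
finger_force: 0.0
finger_force: 0.0
finger_force: 0.0
finger_force: 0.0
finger_force: 0.0
time: 25.95
tool_pos: [527.2, -52.9, 226.6]
tcp_rot: [-3.14, -0.001, 1.528]
contact_force: [-0.3, 0.3, -0.4]
grip_width: 68.7
finger_force: 0.0
[array([322. ,  76.2]), array([322.1, 139. ]), array([322.1, 195.4])]
162 19
```

View pics/w6.png

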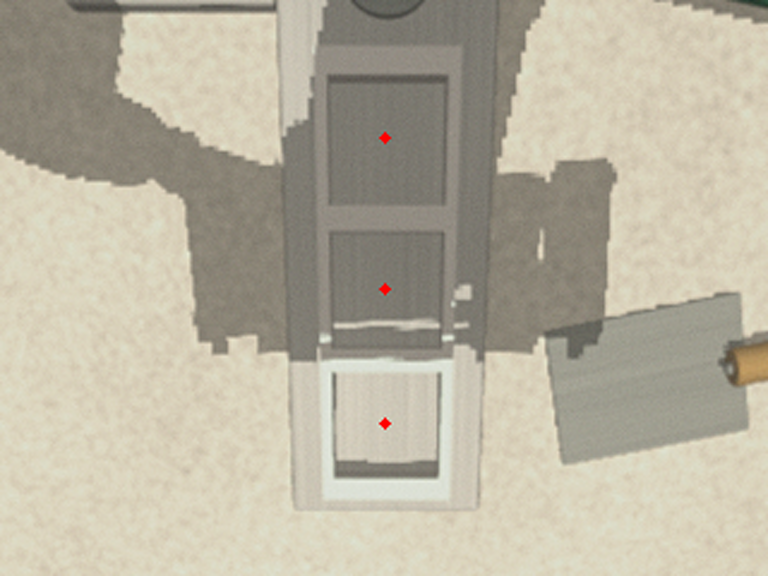

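The pocket centres match the predictions to within 1 mm (pocket 2 at crop (387,425)). Next is the first fresh jar.

```bash
for i in 1 2; do python3 -m handwheel '-0.31 -0.03 0 0 0 0 0.5;-0.62 -0.06 0 0 0 0 0.5;-0.92 -0.096 0 0 0 0 0.5;-0.92 -0.096 0 0 0 0 0.5' | tail -1; done
python3 -m handwheel '0 0 0.35 0 0 0 0.5;0 0 0.7 0 0 0 0.5;0 0 1 0 0 0 0.5;0 0 1 0 0 0 0.5;0 0 1 0 0 0 0.5'
python3 - <<'E'
from h import *
for c in ("top","wrist"):
    p=viewer.capture(c)
    n,_,st,ce=cv2.connectedComponentsWithStats(cv2.inRange(cv2.cvtColor(p["frame"],cv2.COLOR_RGB2HSV),(17,120,60),(30,255,255)))
    for i in range(1,n):
        if st[i,4]>100: print(c,st[i],ce[i].round(1),ray(p,ce[i],57))
E
```

```text
finger_force: 0.0
finger_force: 0.0
time: 27.08
tool_pos: [500.6, -234.9, 126.9]
tcp_rot: [-3.139, -0.002, 1.531]
contact_force: [0.3, -0.4, 0.9]
grip_width: 68.6
finger_force: 0.0
top [617 167  15  19 143] [623.7 176.4] [ 730.3 -824.2]
top [600 174  15  20 146] [607.2 183.5] [ 711.6 -779.3]
top [583 181  16  20 150] [590.7 190.8] [ 692.6 -734.6]
top [567 189  15  19 150] [574.  197.9] [ 674.  -689.9]
wrist [ 291  223   56   55 2377] [318.7 250.4] [ 500.9 -235.1]
wrist [175 321  25  57 675] [184.3 349.5] [ 389.2 -315.1]
wrist [443 321  25  57 624] [457.7 350.7] [ 608.8 -325.4]
wrist [346 363  47  18 605] [368.8 370. ] [ 537.4 -341.1]
wrist [ 258  390  336   17 4043] [443. 400.] [ 600.5 -374.4]
```

Aligned over the jar at (501,-235). Down and grip.

```bash
python3 -m handwheel '0 0 0.35 0 0 0 0.5;0 0 0.7 0 0 0 0.5;0 0 1 0 0 0 0.5;0 0 1 0 0 0 0.5;0 0 1 0 0 0 0.5' | tail -5
python3 -m handwheel '0 0 0 0 0 0 -1;0 0 0 0 0 0 -1;0 0 0 0 0 0 -1;0 0 0 0 0 0 -1;0 0 0 0 0 0 -1;0 0 0 0 0 0 -1;0 0 0 0 0 0 -1;0 0 0 0 0 0 -1'
python3 -m handwheel '0 0 -0.2 0 0 0 -1;0 0 -0.5 0 0 0 -1;0 0 -0.9 0 0 0 -1;0 0 -1 0 0 0 -1;0 0 -1 0 0 0 -1'
```

```text
tool_pos: [501.4, -236.9, 28.6]
tcp_rot: [3.141, 0.0, 1.53]
contact_force: [-0.1, -0.7, 0.7]
grip_width: 68.6
finger_force: 0.0
time: 28.27
tool_pos: [501.2, -237.3, 28.5]
tcp_rot: [3.14, 0.001, 1.529]
contact_force: [-1.2, 0.2, 6.7]
grip_width: 39.2
finger_force: 30.0
time: 28.68
tool_pos: [502.6, -238.1, 131.0]
tcp_rot: [3.135, 0.004, 1.529]
contact_force: [0.4, 0.6, -0.9]
grip_width: 39.4
finger_force: 30.0
```

```bash
for i in 1 2; do python3 -m handwheel '0.33 0.03 0 0 0 0 -1;0.67 0.07 0 0 0 0 -1;1 0.103 0 0 0 0 -1;1 0.103 0 0 0 0 -1' | tail -1; done
python3 -m handwheel '0 0 0.3 0 0 0 -1;0 0 0.6 0 0 0 -1;0 0 0.6 0 0 0 -1;0 0 0.6 0 0 0 -1;0 0 0.6 0 0 0 -1'
```

```text
finger_force: 30.0
finger_force: 30.0
time: 29.77
tool_pos: [530.0, -38.5, 67.9]
tcp_rot: [-3.142, 0.0, 1.529]
contact_force: [0.3, 0.4, -0.4]
grip_width: 39.2
finger_force: 30.0
```

```bash
python3 -m handwheel '0.01 0 0.1 0 0 0 -1;0.01 0 0.2 0 0 0 -1;0.01 0 0.28 0 0 0 -1;0.01 0 0.28 0 0 0 -1;0.01 0 0.28 0 0 0 -1'
python3 -m handwheel '0 0 0.01 0 0 0 -1;0 0 0.02 0 0 0 -1;0 0 0.027 0 0 0 -1;0 0 0.027 0 0 0 -1'
```

```text
time: 30.18
tool_pos: [529.4, -37.0, 39.0]
tcp_rot: [-3.14, -0.0, 1.529]
contact_force: [-0.3, -0.8, -1.1]
grip_width: 39.6
finger_force: 30.0
time: 30.52
tool_pos: [530.0, -37.0, 37.5]
tcp_rot: [3.141, 0.0, 1.529]
contact_force: [-1.5, 0.3, 4.1]
grip_width: 39.5
finger_force: 30.0
```

```bash
python3 -m handwheel '0 0 0 0 0 0 0.24;0 0 0 0 0 0 0.24;0 0 0 0 0 0 0.24;0 0 0 0 0 0 0.24;0 0 0 0 0 0 0.24;0 0 -0.3 0 0 0 0.24;0 0 -0.7 0 0 0 0.24;0 0 -1 0 0 0 0.24' |tail -2
for i in 1 2 3; do python3 -m handwheel '-0.33 0.02 0 0 0 0 0.5;-0.67 0.05 0 0 0 0 0.5;-0.975 0.067 0 0 0 0 0.5;-0.975 0.067 0 0 0 0 0.5' | tail -1; done
python3 -m handwheel '0 0 0 0 0 0 0.5;0 0 0 0 0 0 0.5'
python3 - <<'E'
from h import *
for c in ("top","wrist"):
    p=viewer.capture(c)
    n,_,st,ce=cv2.connectedComponentsWithStats(cv2.inRange(cv2.cvtColor(p["frame"],cv2.COLOR_RGB2HSV),(17,120,60),(30,255,255)))
    for i in range(1,n):
        if st[i,4]>100: print(c,st[i],ce[i].round(1),ray(p,ce[i],57))
E
```

```text
grip_width: 57.0
finger_force: 0.0
finger_force: 0.0
finger_force: 0.0
finger_force: 0.0
time: 32.35
tool_pos: [537.5, -328.8, 136.3]
tcp_rot: [-3.141, -0.001, 1.529]
contact_force: [0.9, 0.4, -0.1]
grip_width: 68.6
finger_force: 0.0
top [617 167  15  20 149] [623.6 176.5] [ 730.  -823.8]
top [600 174  15  20 151] [607.1 183.6] [ 711.3 -779. ]
top [583 181  16  20 153] [590.6 190.8] [ 692.4 -734.4]
top [566 189  16  19 153] [573.9 197.9] [ 674.2 -689.6]
top [309 248  16  16 205] [316.7 255.8] [530.6 -35.3]
wrist [ 294  222   54   54 2216] [320.5 248.9] [ 538.  -329.2]
wrist [175 321  25  57 674] [184.3 349.2] [ 421.1 -412.9]
wrist [444 321  23  57 531] [458.6 353.8] [ 649.1 -426.7]
wrist [ 258  390  335   17 3993] [444.6 400. ] [ 640.9 -474.3]
```

```bash
python3 -m handwheel '0 0 0.35 0 0 0 0.5;0 0 0.7 0 0 0 0.5;0 0 1 0 0 0 0.5;0 0 1 0 0 0 0.5' | tail -1
python3 -m handwheel '0 0 0.09 0 0 0 0.5;0 0 0.09 0 0 0 0.5;0 0 0.09 0 0 0 -1;0 0 0.09 0 0 0 -1;0 0 0.09 0 0 0 -1;0 0 0.09 0 0 0 -1;0 0 0.09 0 0 0 -1;0 0 0.09 0 0 0 -1'
python3 -m handwheel '0 0 0 0 0 0 -1;0 0 0 0 0 0 -1;0 0 0 0 0 0 -1'
python3 -m handwheel '0 0 -0.2 0 0 0 -1;0 0 -0.5 0 0 0 -1;0 0 -0.9 0 0 0 -1;0 0 -1 0 0 0 -1;0 0 -1 0 0 0 -1'
```

```text
finger_force: 0.0
time: 33.45
tool_pos: [538.0, -330.4, 28.6]
tcp_rot: [3.141, 0.001, 1.529]
contact_force: [0.0, 1.3, 3.7]
grip_width: 39.3
finger_force: 30.0
time: 33.7
tool_pos: [538.0, -330.3, 28.6]
tcp_rot: [3.141, 0.001, 1.529]
contact_force: [-0.9, 0.9, 5.3]
grip_width: 39.5
finger_force: 30.0
time: 34.12
tool_pos: [539.4, -331.3, 131.7]
tcp_rot: [3.136, 0.004, 1.529]
contact_force: [0.3, -1.3, -2.0]
grip_width: 39.4
finger_force: 30.0
```

```bash
for i in 1 2 3 4; do python3 -m handwheel '0.3 -0.02 0 0 0 0 -1;0.6 -0.04 0 0 0 0 -1;0.878 -0.05 0 0 0 0 -1;0.878 -0.05 0 0 0 0 -1' | tail -1; done
python3 -m handwheel '0 0 0.3 0 0 0 -1;0 0 0.6 0 0 0 -1;0 0 0.6 0 0 0 -1;0 0 0.6 0 0 0 -1;0 0 0.6 0 0 0 -1'
```

```text
finger_force: 30.0
finger_force: 30.0
finger_force: 30.0
finger_force: 30.0
time: 35.87
tool_pos: [532.9, 20.8, 68.4]
tcp_rot: [3.141, 0.0, 1.529]
contact_force: [-0.0, 0.6, -0.6]
grip_width: 39.4
finger_force: 30.0
```

```bash
python3 -m handwheel '0 0 0.1 0 0 0 -1;0 0 0.2 0 0 0 -1;0 0 0.285 0 0 0 -1;0 0 0.285 0 0 0 -1;0 0 0.285 0 0 0 -1' | tail -5
python3 -m handwheel '0 0 0.01 0 0 0 -1;0 0 0.02 0 0 0 -1;0 0 0.027 0 0 0 -1;0 0 0.027 0 0 0 -1'
```

```text
tool_pos: [531.9, 21.7, 38.8]
tcp_rot: [-3.14, 0.0, 1.529]
contact_force: [-0.8, 0.7, -0.3]
grip_width: 39.5
finger_force: 30.0
time: 36.62
tool_pos: [532.5, 21.7, 37.5]
tcp_rot: [3.141, 0.0, 1.529]
contact_force: [-1.5, 0.6, 5.5]
grip_width: 39.4
finger_force: 30.0
```

```bash
python3 -m handwheel '0 0 0 0 0 0 0.24;0 0 0 0 0 0 0.24;0 0 0 0 0 0 0.24;0 0 0 0 0 0 0.24;0 0 0 0 0 0 0.24;0 0 -0.3 0 0 0 0.24;0 0 -0.7 0 0 0 0.24;0 0 -1 0 0 0 0.24' |tail -2
python3 -m handwheel '0 0 -0.35 0 0 0 0.24;0 0 -0.7 0 0 0 0.24;0 0 -0.9 0 0 0 -1;0 0 -0.9 0 0 0 -1' |tail -1
for i in 1 2; do python3 -m handwheel '0.27 -0.18 0 0 0 0 -1;0.54 -0.36 0 0 0 0 -1;0.812 -0.546 0 0 0 0 -1;0.812 -0.546 0 0 0 0 -1' | tail -1; done
for i in 1 2; do python3 -m handwheel '0 0 0 0 0 -0.1975 -1;0 0 0 0 0 -0.1975 -1;0 0 0 0 0 -0.1975 -1;0 0 0 0 0 -0.1975 -1;0 0 0 0 0 -0.1975 -1;0 0 0 0 0 -0.1975 -1;0 0 0 0 0 -0.1975 -1' ; done
python3 - <<'E'
from h import *
p=viewer.capture("wrist"); t=viewer.capture("top"); s=viewer.capture("scene")
h=cv2.cvtColor(s["frame"],cv2.COLOR_RGB2HSV)
for q,nm in ((p,"wrist"),(t,"top"),(s,"scene")):
    h=cv2.cvtColor(q["frame"],cv2.COLOR_RGB2HSV); m=cv2.inRange(h,(0,150,70),(5,255,255))|cv2.inRange(h,(175,150,70),(180,255,255))
    n,_,st,ce=cv2.connectedComponentsWithStats(m)
    for i in range(1,n):
        if st[i,4]>40: print(nm,st[i],ce[i].round(1),ray(q,ce[i],62))
cv2.imwrite("pics/w7.png",np.hstack([cv2.resize(p["frame"],(400,300)),cv2.resize(s["frame"][120:300,280:520],(400,300))])[:,:,::-1])
E
```

```text
grip_width: 56.7
finger_force: 0.0
finger_force: 0.0
finger_force: 0.0
finger_force: 0.0
time: 38.87
tool_pos: [430.1, 187.9, 226.1]
tcp_rot: [-3.141, 0.0, 2.146]
contact_force: [-0.0, 0.2, 0.1]
grip_width: 0.8
finger_force: 0.0
time: 39.45
tool_pos: [430.0, 188.2, 226.4]
tcp_rot: [-3.141, -0.0, 2.764]
contact_force: [0.1, -0.1, 0.5]
grip_width: 0.5
finger_force: 0.0
wrist [305 207  33  29 643] [322.8 221.6] [433.  188.8]
scene [368 177  12   8  48] [373.7 179.5] [434.2 187.7]
```

View pics/w7.png

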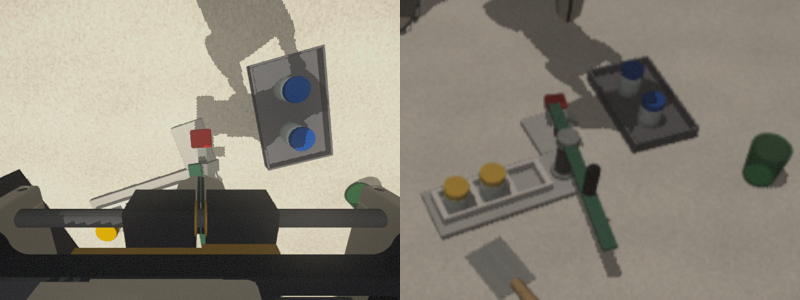

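Both yellow caps are in the rack, both blue caps are in the tray, and the tool is over the trigger. I'll press it.

```bash
python3 -m handwheel '0 0 0.35 0 0 0 -1;0 0 0.7 0 0 0 -1;0 0 1 0 0 0 -1;0 0 1 0 0 0 -1' | tail -1
python3 -m handwheel '0 0 0.25 0 0 0 -1;0 0 0.5 0 0 0 -1;0 0 0.56 0 0 0 -1;0 0 0.56 0 0 0 -1;0 0 0.56 0 0 0 -1'
python3 -m handwheel '0 0 0.04 0 0 0 -1;0 0 0.08 0 0 0 -1;0 0 0.12 0 0 0 -1;0 0 0.15 0 0 0 -1;0 0 0.18 0 0 0 -1;0 0 0.2 0 0 0 -1;0 0 0.21 0 0 0 -1;0 0 0.21 0 0 0 -1'
```

```text
finger_force: 0.0
time: 40.35
tool_pos: [430.8, 188.7, 71.9]
tcp_rot: [3.141, 0.001, 2.77]
contact_force: [-0.2, -0.2, 0.1]
grip_width: 0.9
finger_force: 0.0
time: 41.02
tool_pos: [430.3, 188.6, 49.9]
tcp_rot: [3.141, 0.001, 2.77]
contact_force: [-0.3, -1.0, 7.2]
grip_width: 0.4
finger_force: 3.2
```

```bash
python3 -m handwheel '0 0 0.01 0 0 0 -1;0 0 0.02 0 0 0 -1;0 0 0.025 0 0 0 -1;0 0 0.025 0 0 0 -1;0 0 0.025 0 0 0 -1'
python3 -m handwheel '0 0 -0.35 0 0 0 -1;0 0 -0.7 0 0 0 -1;0 0 -1 0 0 0 -1;0 0 -1 0 0 0 -1' | tail -1
python3 -m handwheel '0 0 -0.35 0 0 0 -1;0 0 -0.7 0 0 0 -1;0 0 -1 0 0 0 -1;0 0 -1 0 0 0 -1' | tail -1
python3 - <<'E'
from h import *
t=viewer.capture("top"); s=viewer.capture("scene"); print(bot.get_obs()["tool_pos"])
cv2.imwrite("pics/end.png",np.hstack([cv2.resize(t["frame"][190:340,120:360],(400,250)),cv2.resize(s["frame"][120:270,280:520],(400,250))])[:,:,::-1])
E
```

```text
time: 41.43
tool_pos: [430.3, 188.6, 47.7]
tcp_rot: [3.141, 0.001, 2.77]
contact_force: [-1.3, 0.2, 7.4]
grip_width: 0.5
finger_force: 3.5
finger_force: 0.0
finger_force: 0.0
[430.18077944 188.54244928 247.48207162]
```

View pics/end.png

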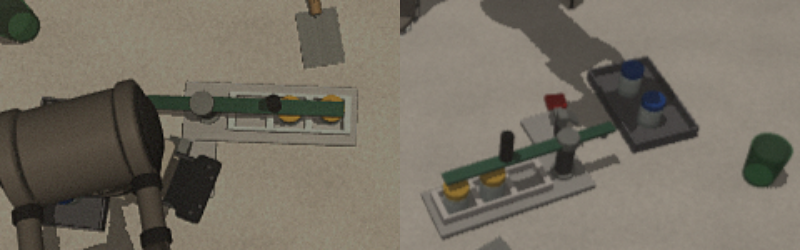

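The arm has snapped shut over both yellow jars, both blue jars stand in the tray, and the robot is clear. I'm handing the job in.

```bash
python3 -c "
from plant import bot
print(bot.close_job())"
```

```text
the job is handed in; nothing more can be done
None
```

I handed the job in at about 42 s: both finished jars are upright in the tray, both fresh jars stand in their own rack pockets, and the keeper arm has snapped shut over them (the hand-in call returned no verdict).

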